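# Press a specimen puck home in the hand press

## Task

Load the hand press and press the specimen: first, with the safety catch still under the lever, slide the specimen holder along the bed until it is fully home against the end stop. Then push the catch's upright knob round, away from the robot, until the catch is fully aside, and push the lever all the way down so that the ram presses the puck flush into its holder; then let the lever come back up by itself and leave the catch aside. Use the lever, not the fingers, to press the puck, and leave the things around the press where they are.

Things in the scene. Friction and masses are not known exactly. Their poses are not given: they have to be found in the camera images.
- press: Hand press fixed to the table: black bed 130 x 370 x 20 mm, cream column and overhanging head (head 62 mm wide in x, y -30 to +150, z 115 to 155 mm). Origin on the table right under the ram's axis. z up; y runs along the bed from the open loading end (y -210 mm) to the end stop and column (y +75 to +150); the lever reaches out to -x, roughly towards the robot.
- stop_face (a point): Middle of the steel end stop's face (press y +40 mm, 37 mm above the table); axes as the press. From it two steel guide rails run back along the bed to press y -200 mm: 10 mm wide, at press x -48 and +48 mm, tops 34 mm above the table; they guide the holder with 3 mm play on either side.
- holder_end (a point): Middle of the rear end face, 45 mm above the table, of the loose aluminium holder between the rails: 80 mm wide, 160 long, 25 thick, underside at 20 mm, about 0.45 kg; a push lip along this end rises to 70 mm (80 wide, 12 thick). Its y axis points to the leading end, nearly along the press's y. Starts 60 to 120 mm short; home, it is at press y -120 mm. A few N slide it.
- puck_top (a point): Middle of the top of the dark round puck (44 mm across, a small bright sample in its face) standing 12 mm proud of the holder on its centre line, 40 mm from its leading end. Tight fit: about 12 N presses it in, and it stays in.
- puck (a joint): How far the puck is pressed into the holder, m: 0 proud, 0.012 flush with the holder.
- lever_pad (a point): Middle of the top of the black paddle (66 mm along the lever, 46 wide, 16 thick) at the end of the steel lever (22 mm wide, at press y 0, pivot at press x +60, z 180 mm). 240 mm from the pivot. Raised: press x -158 mm, 281 mm above the table; fully down: x -180 mm, 188 mm. Pushing straight down at press x -170 mm works.
- lever (a joint): Lever angle, rad: 0 raised (slopes up 0.4 rad towards the paddle), 0.4 fully down, level, at a firm stop. A spring brings it back up by itself; about 10 N on the paddle pushes it down. Blocked within about 0.06 by the closed catch. Drives the ram (foot 32 mm across, underside 69 mm above the table when raised) down 24 mm.
- catch_knob (a point): Middle of the upright black knob (20 mm across, 210 to 265 mm above the table, this point at 240) on the tail of the safety catch, a steel claw that turns on an upright post at press x -55, y +50 mm, claw and tail 210 mm above the table. Knob 70 mm from the post: at press x -55, y +120 mm closed, about x +13, y +65 mm fully open.
- catch (a joint): Catch angle, rad: 0 closed, the claw right under the lever; grows as the knob is pushed towards press +x (clockwise from above) up to a stop at 1.35; the lever is free above 1.15. Starts at 0 to 0.2. Stays where left; about 2 N at the knob moves it.
- objective: Bystander: steel microscope objective 34 mm across, 52 mm tall, standing beside the bed on the lever's side; origin under it.
- dish: Bystander: clear closed dish 90 mm across, 17 mm tall, on the table near the catch; origin under it.
- oil_bottle: Bystander: amber bottle 36 mm across, 75 mm tall; origin under it.
- slide_box: Bystander: grey slide box 97 x 177 x 35 mm; origin under it.
- spare_holder: Bystander: a spare holder without a puck, 80 x 160 x 25 mm (lip 50 mm), lying on the table away from the press; origin under its middle.
- beaker: Bystander: clear beaker 60 mm across, 80 mm tall; origin under it.
- driver: Bystander: a screwdriver 170 mm long lying on the table, its length along its x.
Mind the look-alikes: they are no part of the job. Leave any green or purple look-alike of the part that bears holder_end alone.

How it is judged:
On the way, in this order (a step that is already met when the one before it is completed fails the run):
1. the holder is home against the end stop (within 6 mm), the catch still closed and the puck still proud (y of holder_end in the frame of press above -0.126 m and value of joint catch below 0.5 rad and value of joint lever below 0.08 rad and value of joint puck below 0.003 m), for 0.2 s.
2. the catch is swung aside, clear of the lever, which is still up, the puck still proud (y of holder_end in the frame of press above -0.126 m and value of joint catch above 1.15 rad and value of joint lever below 0.08 rad and value of joint puck below 0.003 m), for 0.2 s.
3. the lever is pushed all the way down and the puck is flush (y of holder_end in the frame of press above -0.126 m and value of joint lever above 0.36 rad and value of joint puck above 0.0095 m), for 0.1 s.
At the end, for the whole second after the job is handed in: The holder is against the end stop (within 6 mm), the puck is pressed in flush (within 2.5 mm), the catch is still aside (beyond 1.15 rad) and the lever has come back up (within 0.08 rad) and is at rest (y of holder_end in the frame of press above -0.126 m and value of joint puck above 0.0095 m and value of joint lever below 0.08 rad and value of joint catch above 1.15 rad and velocity of joint lever between -0.05 and 0.05 rad/s); the robot touches nothing.
It fails at once if the fingers press on the puck (contact force between the fingers and puck above 3 N).
It fails at once if a thing around the press (objective, dish, bottle, slide box, spare holder, beaker, screwdriver) is moved by more than 25 mm (distance of any of objective, dish, oil_bottle, slide_box, spare_holder, beaker, driver from where it was at the start of the episode above 0.025 m).
It also fails if it takes over 64 s, if anything falls off the work surface, if the arm or the gripper's body presses on something with over 40 N, if the wrist force passes 120 N, or if a joint passes its speed limit or range.

## Robot

A 7-joint arm with a two-finger parallel gripper is mounted at the origin on the work surface. World frame = base frame: x ahead of the robot, y to its left, z up, the work surface at z = 0. Lengths are in m, angles in rad, forces in N, time in s.
With the tool pointing down it reaches from about 0.425 to 1.025 m from the base axis. Payload 3.6 kg.
Tool frame: the origin (TCP) lies at the very end of the fingers, on their centre line; the grasp point (between the pads) lies 19 mm behind it; z points along the fingers, y is the direction in which the jaws open and shut (so a half turn about z gives the same grasp; the last joint's range is limited). The gripper opens to 85 mm and grips with 20 to 120 N. Pads are 22 mm wide; open, the fingers measure 114 mm over their backs; the gripper's body (76 mm by 85 mm) begins 54 mm behind the grasp point. The pads swing forward as they close: fully open they stand 13 mm farther back than shut.
Start: joints at [-1.397, 0.591, 0.048, 1.609, -0.033, 0.943, -0.034], TCP at [0.192, 0.699, 0.231] pointing down, gripper open.
Joint ranges: [-2.69, 2.69], [-0.47, 2.24], [-1.27, 1.36], [0.19, 2.51], [-1.53, 4.68], [0.08, 2.07], [-3.09, 3.09]. Speed limits (rad/s): [2.57, 2.57, 3.14, 3.14, 3.14, 3.14, 3.14].

## Interface

Orientations are given as a unit quaternion [w, x, y, z].
In Python, from station import ctrl gives the robot as it stands. The module is installed in compiled form; this text tells all that it offers.
- The arm moves only by the tool carry_out, never from a script. Its argument "rows" is a list of rows, each an object of numbers: "x", "y", "z": the shift along the tool's x, y, z in cm; "turn": the turn about the tool's z in degrees. In form: [{"x": .., "y": .., "z": .., "turn": ..}, ...]. A call has 1 to 20 rows; each row shifts and turns the commanded pose from where the row before left it, along the tool's axes as they then stand; what a row does not reach is not made up. A row lasts 1/10 s, in which the tool goes at most 50 mm and 8.59 degrees, less where a joint would pass 70% of its speed; a pose out of reach is approached as far as the arm can. A call with a gripper value outside its range is refused whole. "fingers" is the closure in counts, from 0 (fully open) to 255 (shut), set as the call begins (left out, the last holds). The fingers move at their own pace and stop on an object; "squeeze" is the grip in N (left out, the last holds). Time passes only in rows, so rows that do not move let the fingers close. It gives the time, the measured TCP pose, the force and the opening at its end, in the units of the state.
- ctrl.read_state(): the state, without advancing time (a new reading comes with each control period).
- ctrl.grab_frame(name): name is "scene" or "top" or "wrist"; returns a dict with "img" (480x640x3 uint8, red, green, blue), "fx", "fy", "cx", "cy" (pixels), "k1" (the pictures are not rectified: a ray, as slopes to the right and down, at radius r is drawn at 1 + k1 r^2 times it, then the intrinsics apply), "R" (3x3) and "t" (3): a world point X has camera coordinates R X + t. Camera axes: x right, y down, z forward; pixel columns grow to the right and rows downward; lengths in m; the calibration is good to about 2 mm. A picture is of the moment at which its call begins. There is no depth.
- ctrl.sign_off(): hands the job in, once; it reports no verdict.
Trained networks look in a picture, given as the dict that the camera call returned (one of the last four; its "shot" number tells which), for a name from the list of things; names that differ only in an ending like _2 or _b are one class to them, and where a whole thing is asked for, a point or a joint stands for the part that bears it (a point fixed in the world has none). Each returns a list of dicts, best first, with "p" (0 to 1); they miss things now and then, are a little off and sometimes report something else, mostly with a low value. They report only what shows in the picture. A call takes as long as a camera call. They do not tell look-alikes from the thing itself.
- ctrl.cut_out(thing, picture): "region" (480x640 bool, what is visible of it) and "extent" ([left, top, right, bottom] in pixels, round what is visible of it).
The state is a dict: "time": time; "joints": joint angles; "qvel": joint speeds; "effort": joint torques, N m; "tcp_pos": TCP position; "ee_rot": TCP orientation; "ft_force": force on the tool from outside, world axes, zero at the start; "torque": the same for the moment, N m; "gripper_width": finger opening in m.
Only numpy, scipy, OpenCV 4.12 (cv2) and the standard library are available. Lean on these libraries where they do the work, as an engineer would, in place of code of your own. Each camera call takes 0.05 s, during which the arm holds its last target.

## Working session

There is one attempt and no reset: what is moved stays moved. The work goes in short steps, Python scripts to look and compute and a tool call to move; the robot and the scene stay as the last step left them, time stands still between calls to the robot, and variables do not carry over. Pictures are saved under pics/ and viewed, and the job is handed in when it is done.

Besides the shell and the picture viewer there is one more tool, called after "Request:" as name(argument=value, ...) on one line, values as JSON. carry_out: Moves the arm, as the interface text tells. Its arguments: {"type":"object","properties":{"rows":{"type":"array","items":{"type":"object","properties":{"x":{"type":"number"},"y":{"type":"number"},"z":{"type":"number"},"turn":{"type":"number"}}}},"fingers":{"type":"number"},"squeeze":{"type":"number"}},"required":["rows"]}

```bash
mkdir -p pics; cat > h.py <<'E'
import numpy as np,cv2,pickle
from station import ctrl
def grab(n,f):
    p=ctrl.grab_frame(n); cv2.imwrite('pics/'+f+'.png',p['img'][:,:,::-1]); pickle.dump(p,open(f+'.pkl','wb')); return p
def K(p): return np.array([[p['fx'],0,p['cx']],[0,p['fy'],p['cy']],[0,0,1.]])
def D(p): return np.array([p['k1'],0,0,0.])
def proj(p,X):
    X=np.atleast_2d(X).astype(float); return cv2.projectPoints(X,cv2.Rodrigues(np.array(p['R']))[0],np.array(p['t'],float),K(p),D(p))[0][:,0]
def ray(p,uv):
    s=cv2.undistortPoints(np.array([[uv]],float),K(p),D(p))[0,0]; R=np.array(p['R']);t=np.array(p['t'])
    return -R.T@t, R.T@np.array([s[0],s[1],1])
def atz(p,uv,z):
    c,d=ray(p,uv); return c+d*(z-c[2])/d[2]
E
python3 - <<'E'
from h import *
s=ctrl.read_state(); print({k:np.round(v,3) for k,v in s.items()})
for n in ['scene','top','wrist']:
    p=grab(n,n+'0'); print(n,p['shot'],p['fx'],p['k1'],-np.array(p['R']).T@p['t'])
    for th in ['press','holder_end','puck_top','lever_pad','catch_knob','objective','dish','oil_bottle','slide_box','spare_holder','beaker','driver']:
        try:
            for r in ctrl.cut_out(th,p)[:3]:
                ys,xs=np.nonzero(r['region']); print(n,th,round(r['p'],2),np.round(r['extent']),xs.mean().round(),ys.mean().round(),len(xs))
        except Exception as e: print(th,e)
E
```

```text
{'time': np.float64(0.0), 'joints': array([-1.397,  0.592,  0.048,  1.61 , -0.033,  0.943, -0.034]), 'qvel': array([-0.002,  0.002,  0.002, -0.   ,  0.001,  0.   ,  0.001]), 'effort': array([-0.0000e+00, -5.4870e+01,  1.5470e+00, -1.9813e+01,  9.0000e-03,
        9.0000e-03,  0.0000e+00]), 'tcp_pos': array([0.192, 0.698, 0.23 ]), 'ee_rot': array([-0.   ,  0.133,  0.991, -0.001]), 'ft_force': array([-1.208, -0.153, -1.284]), 'torque': array([ 0.003, -0.017, -0.002]), 'gripper_width': np.float64(0.085)}
scene 1 485.537418311177 -0.02576251698907092 [ 1.25145962 -0.50263413  1.19073962]
scene press 0.9 [275. 188. 402. 346.] 348.0 273.0 5902
scene press 0.7 [302. 187. 367. 279.] 332.0 228.0 980
scene holder_end 0.84 [322. 184. 363. 213.] 343.0 201.0 715
scene holder_end 0.74 [116. 276. 173. 314.] 145.0 296.0 1473
scene holder_end 0.56 [288. 287. 348. 334.] 314.0 308.0 1586
scene puck_top 0.74 [126. 288. 137. 303.] 130.0 295.0 183
scene puck_top 0.65 [326. 196. 332. 205.] 327.0 199.0 57
scene puck_top 0.63 [318. 291. 332. 308.] 327.0 298.0 177
scene lever_pad 0.86 [302. 189. 369. 282.] 33
[... 1439 characters left out ...]
.61 [256. 234. 285. 267.] 271.0 250.0 835
top oil_bottle 0.71 [441. 253. 451. 263.] 446.0 256.0 159
top oil_bottle 0.65 [256. 237. 287. 265.] 271.0 250.0 831
top oil_bottle 0.61 [158. 268. 183. 291.] 169.0 279.0 471
top slide_box 0.94 [468. 183. 537. 232.] 503.0 206.0 2577
top spare_holder 0.68 [ 98. 204. 165. 254.] 130.0 227.0 1773
top spare_holder 0.33 [256. 236. 286. 263.] 271.0 250.0 735
top beaker 0.83 [154. 269. 184. 292.] 169.0 278.0 476
top driver 0.83 [369. 268. 420. 310.] 402.0 284.0 372
wrist 3 349.43203156002147 -0.00990505526174707 [0.11556583 0.7200009  0.37265188]
wrist holder_end 0.64 [  0. 316.  61. 403.] 27.0 358.0 3958
wrist beaker 0.8 [100. 447. 125. 478.] 111.0 460.0 523
```

View pics/scene0.png

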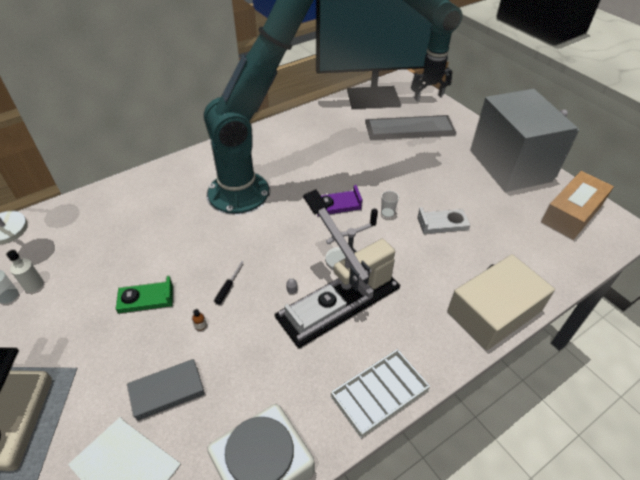

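View pics/top0.png

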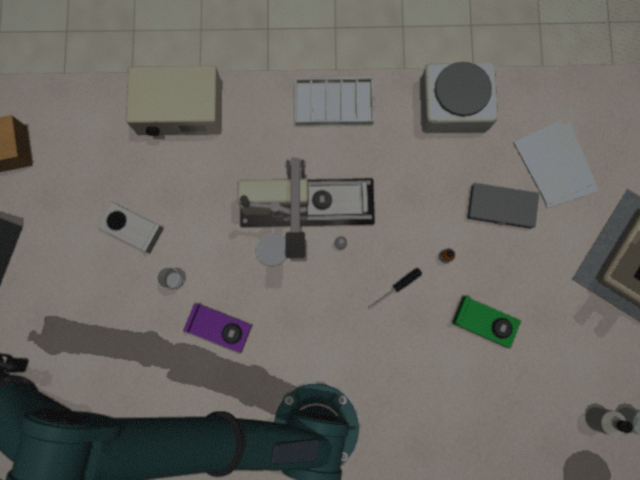

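```bash
python3 - <<'E'
import cv2
a=cv2.imread('pics/top0.png')[130:290,200:410]; cv2.imwrite('pics/top0c.png',cv2.resize(a,None,fx=3.7,fy=3.7,interpolation=cv2.INTER_CUBIC))
a=cv2.imread('pics/scene0.png')[170:360,260:420]; cv2.imwrite('pics/sc0c.png',cv2.resize(a,None,fx=3.1,fy=3.1,interpolation=cv2.INTER_CUBIC))
E
```

```text
(no output)
```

View pics/top0c.png

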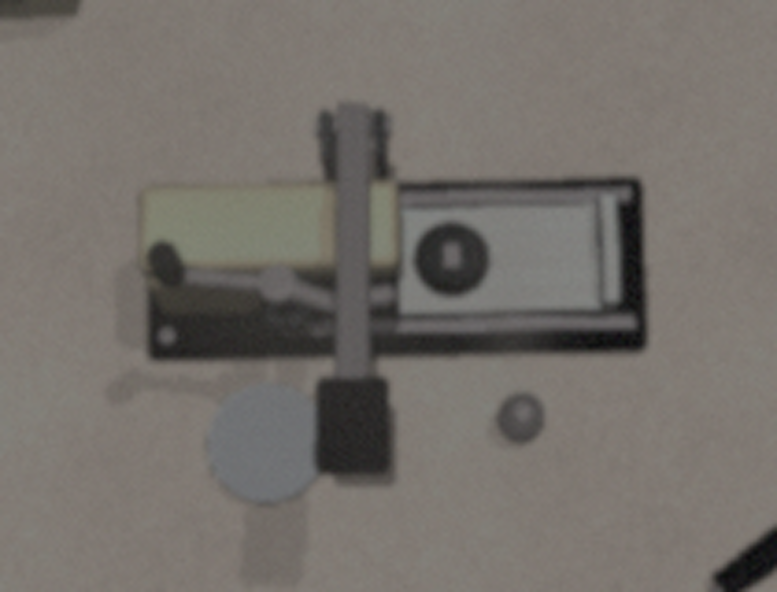

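View pics/sc0c.png

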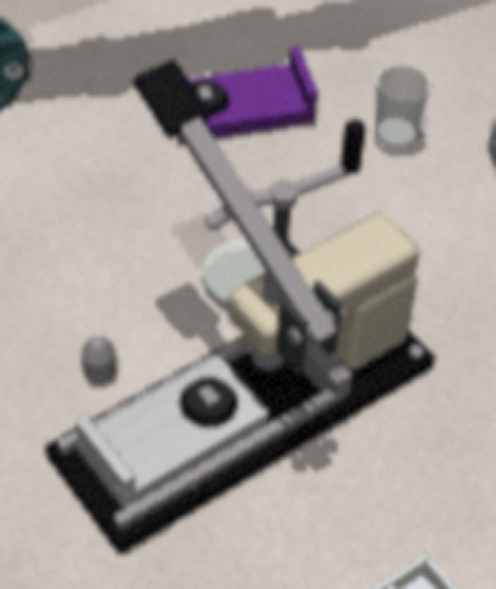

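The top view shows the press with its loading end to the right (world −y). The bed corners are near (373,179), (374,225) and (241,227), and the holder lip is near x=364. The paddle is at (295,245) and the knob at (245,201). I'll fit the press pose next.

```bash
cat >> h.py <<'E'
def c2(p,uv,f,o): return (uv[0]/f+o[0]-.5+.5/f, uv[1]/f+o[1]-.5+.5/f)
def T(q,P):
    c,s=np.cos(q[2]),np.sin(q[2]); P=np.array(P,float); return np.array([q[0]+c*P[...,0]-s*P[...,1],q[1]+s*P[...,0]+c*P[...,1],P[...,2]]).T
E
python3 - <<'E'
from h import *
from scipy.optimize import least_squares
t=pickle.load(open('top0.pkl','rb'));s=pickle.load(open('scene0.pkl','rb'))
ft=lambda u,v:c2(t,(u,v),3.7,(200,130)); fs=lambda u,v:c2(s,(u,v),3.1,(260,170))
O=[(t,ft(640,180),(.065,-.21,.02)),(t,ft(645,349),(-.065,-.21,.02)),(t,ft(151,358),(-.065,.16,.02)),
(s,fs(50,448),(-.065,-.21,.02)),(s,fs(122,550),(.065,-.21,.0)),(s,fs(432,362),(.065,.16,0.01)),
(t,ft(352,425),(-.158,0,.281))]
f=lambda q:np.concatenate([proj(p,T(q,X))[0]-uv for p,uv,X in O])
r=least_squares(f,[.6,0,0],loss='soft_l1'); print(r.x,f(r.x).reshape(-1,2).round(1)); q=r.x
np.save('q.npy',q)
inv=lambda P:(np.array([[np.cos(q[2]),np.sin(q[2])],[-np.sin(q[2]),np.cos(q[2])]])@(P[:2]-q[:2])).round(4)
for n,uv,z in [('lip rear top bottomcorner',ft(620,307),.07),('lip rear top topcorner',ft(618,196),.07),('puck',ft(452,258),.057),('knob',ft(161,252),.265),('obj',ft(521,413),.05),('dish',ft(266,443),.017),('padL',ft(316,475),.281),('padR',ft(388,472),.281)]:
    P=atz(t,uv,z); print(n,P.round(4),inv(P))
for n,uv,z in [('knobtop',fs(355,125),.265),('puck',fs(210,396),.057),('lip end L',fs(80,428),.07),('lip end R',fs(125,485),.07)]:
    P=atz(s,uv,z); print(n,P.round(4),inv(P))
E
```

```text
[0.59676809 0.04453686 0.01167042] [[ 0.2 -0.7]
 [ 0.6 -0.1]
 [-1.4  0.5]
 [-2.3 -1.9]
 [-0.5  1.8]
 [ 1.5 -0.8]
 [-0.2 -0.3]]
lip rear top bottomcorner [ 0.5551 -0.1425  0.07  ] [-0.0439 -0.1866]
lip rear top topcorner [ 0.6369 -0.1431  0.07  ] [ 0.038  -0.1881]
puck [ 0.5956 -0.0229  0.057 ] [-0.002  -0.0674]
knob [0.5525 0.1629 0.265 ] [-0.0428  0.1188]
obj [ 0.4822 -0.0712  0.05  ] [-0.1159 -0.1144]
dish [0.4673 0.115  0.017 ] [-0.1286  0.072 ]
padL [0.4074 0.0644 0.281 ] [-0.1891  0.0221]
padR [0.4088 0.0203 0.281 ] [-0.1882 -0.0221]
knobtop [0.5507 0.161  0.265 ] [-0.0448  0.117 ]
puck [ 0.5989 -0.0234  0.057 ] [ 0.0013 -0.068 ]
lip end L [ 0.5703 -0.1454  0.07  ] [-0.0287 -0.1896]
lip end R [ 0.6428 -0.1441  0.07  ] [ 0.0438 -0.1892]
```

The two views agree: the press is at (0.597, 0.045) with yaw 0.67°, and the holder end is at press y ≈ −0.188, so it needs a push of about 68 mm. First I'll rise, turn the jaw axis onto the press y axis and close the fingers.

Request:
carry_out(rows=[{"z": -5, "turn": -8}, {"z": -5, "turn": -8}, {"z": -5}, {"z": -4}, {"x": -4, "y": -3}, {"x": -4, "y": -3}, {"x": -4, "y": -3}, {"x": -4, "y": -3}, {"x": -4, "y": -3}, {"x": -4, "y": -3}, {"x": -3, "y": -4}, {"x": -3, "y": -4}, {"x": -2, "y": -4}, {"x": -2, "y": -4}, {"x": -2, "y": -4}, {"x": -2, "y": -4}, {"y": -5}, {"y": -5}, {"y": -5}, {}], fingers=255, squeeze=40)

```text
schema error: expected keys x, y, z, turn
```

Request:
carry_out(rows=[{"x": 0, "y": 0, "z": -5, "turn": -8}, {"x": 0, "y": 0, "z": -5, "turn": -8}, {"x": 0, "y": 0, "z": -5, "turn": 0}, {"x": 0, "y": 0, "z": -4, "turn": 0}, {"x": -4, "y": -3, "z": 0, "turn": 0}, {"x": -4, "y": -3, "z": 0, "turn": 0}, {"x": -4, "y": -3, "z": 0, "turn": 0}, {"x": -4, "y": -3, "z": 0, "turn": 0}, {"x": -4, "y": -3, "z": 0, "turn": 0}, {"x": -4, "y": -3, "z": 0, "turn": 0}, {"x": -3, "y": -4, "z": 0, "turn": 0}, {"x": -3, "y": -4, "z": 0, "turn": 0}, {"x": -2, "y": -4, "z": 0, "turn": 0}, {"x": -2, "y": -4, "z": 0, "turn": 0}, {"x": -2, "y": -4, "z": 0, "turn": 0}, {"x": -2, "y": -4, "z": 0, "turn": 0}, {"x": 0, "y": -4, "z": 0, "turn": 0}, {"x": 0, "y": -4, "z": 0, "turn": 0}, {"x": 0, "y": -4, "z": 0, "turn": 0}, {"x": 0, "y": 0, "z": 0, "turn": 0}], fingers=255, squeeze=40)

```text
time: 3.95
tcp_pos: [0.5787, 0.1547, 0.422]
ee_rot: [0.001, 0.0, 1.0, -0.002]
ft_force: [0.3, -1.0, 0.3]
gripper_width: -0.0003
```

Request:
carry_out(rows=[{"x": -0.3, "y": -4.8, "z": 0, "turn": -0.7}, {"x": -0.3, "y": -4.8, "z": 0, "turn": 0}, {"x": -0.3, "y": -4.8, "z": 0, "turn": 0}, {"x": -0.3, "y": -4.8, "z": 0, "turn": 0}, {"x": -0.3, "y": -4.8, "z": 0, "turn": 0}, {"x": -0.3, "y": -4.8, "z": 0, "turn": 0}, {"x": -0.3, "y": -4.8, "z": 0, "turn": 0}, {"x": 0, "y": 0, "z": 4, "turn": 0}, {"x": 0, "y": 0, "z": 4, "turn": 0}, {"x": 0, "y": 0, "z": 4, "turn": 0}, {"x": 0, "y": 0, "z": 4, "turn": 0}, {"x": 0, "y": 0, "z": 4, "turn": 0}, {"x": 0, "y": 0, "z": 0, "turn": 0}])

```text
time: 5.25
tcp_pos: [0.6024, -0.1698, 0.2158]
ee_rot: [-0.006, -0.012, 1.0, 0.002]
ft_force: [-0.1, 0.5, 0.3]
gripper_width: -0.0003
```

```bash
python3 - <<'E'
from h import *
s=ctrl.read_state(); print(s['time'],s['tcp_pos'],s['ft_force'],s['joints'])
import cv2
p=grab('scene','s1'); p=grab('wrist','w1'); 
a=cv2.imread('pics/s1.png')[60:360,180:480]; b=cv2.imread('pics/w1.png'); cv2.imwrite('pics/m1.png',np.hstack([cv2.resize(a,(450,450)),cv2.resize(b,(350,450))]))
E
```

```text
5.25 [ 0.60237665 -0.16978757  0.21584481] [-0.13470183  0.53342512  0.34933441] [ 0.01224806  0.50010869  0.2699767   1.85489425 -0.17549723  0.82188671
  1.96748221]
```

View pics/m1.png

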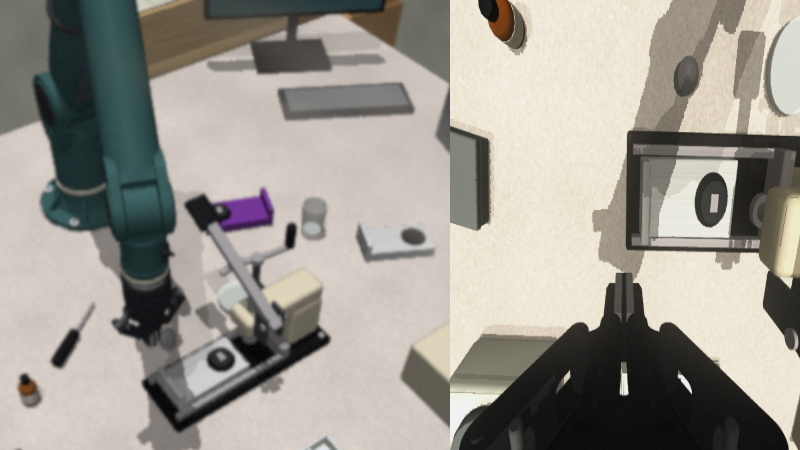

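The arm clears the paddle, and the fingers are just behind the lip at the open end. Next I'll descend.

Request:
carry_out(rows=[{"x": 0, "y": -0.3, "z": 0, "turn": 0}, {"x": 0, "y": 0, "z": 3, "turn": 0}, {"x": 0, "y": 0, "z": 3, "turn": 0}, {"x": 0, "y": 0, "z": 3, "turn": 0}, {"x": 0, "y": 0, "z": 3, "turn": 0}, {"x": 0, "y": 0, "z": 3, "turn": 0}, {"x": 0, "y": 0, "z": 2, "turn": 0}, {"x": 0, "y": 0, "z": 0, "turn": 0}, {"x": 0, "y": 0, "z": 0, "turn": 0}])

```text
time: 6.25
tcp_pos: [0.6084, -0.1756, 0.0532]
ee_rot: [0.002, -0.012, 1.0, -0.0]
ft_force: [-0.2, 0.1, 0.1]
gripper_width: 0.0001
```

```bash
python3 - <<'E'
from h import *
s=ctrl.read_state(); print(s['time'],s['tcp_pos'],s['ee_rot'],s['ft_force'])
import cv2
p=grab('scene','s2'); p=grab('wrist','w2'); 
a=cv2.imread('pics/s2.png')[160:360,220:420]; b=cv2.imread('pics/w2.png'); cv2.imwrite('pics/m2.png',np.hstack([cv2.resize(a,(450,450)),cv2.resize(b,(350,450))]))
E
```

```text
6.25 [ 0.60836859 -0.17564269  0.05322815] [ 1.74185249e-03 -1.17588595e-02  9.99929222e-01 -4.96225448e-04] [-0.16791756  0.06780007  0.12986453]
```

View pics/m2.png

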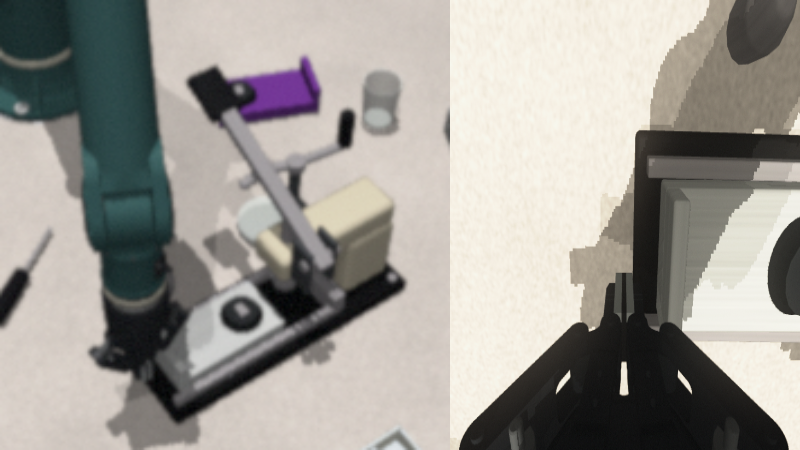

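Request:
carry_out(rows=[{"x": 0.8, "y": 0, "z": 0.5, "turn": 0}, {"x": 0, "y": 0.8, "z": 0, "turn": 0}, {"x": 0, "y": 0.8, "z": 0, "turn": 0}, {"x": 0, "y": 0.8, "z": 0, "turn": 0}, {"x": 0, "y": 0.8, "z": 0, "turn": 0}, {"x": 0, "y": 0.8, "z": 0, "turn": 0}, {"x": 0, "y": 0.8, "z": 0, "turn": 0}, {"x": 0, "y": 0.8, "z": 0, "turn": 0}, {"x": 0, "y": 0.8, "z": 0, "turn": 0}, {"x": 0, "y": 0, "z": 0, "turn": 0}, {"x": 0, "y": 0, "z": 0, "turn": 0}])

```text
time: 7.45
tcp_pos: [0.597, -0.1092, 0.0462]
ee_rot: [-0.0, -0.013, 1.0, 0.001]
ft_force: [-0.5, -0.2, 1.1]
gripper_width: -0.0
```

```bash
python3 - <<'E'
from h import *
s=ctrl.read_state(); print(s['time'],s['tcp_pos'],s['ee_rot'],s['ft_force'])
import cv2
p=grab('scene','s3'); p=grab('wrist','w3'); 
a=cv2.imread('pics/s3.png')[160:360,220:420]; b=cv2.imread('pics/w3.png'); cv2.imwrite('pics/m3.png',np.hstack([cv2.resize(a,(450,450)),cv2.resize(b,(350,450))]))
E
```

```text
7.45 [ 0.59698118 -0.10922073  0.04624345] [-2.29605021e-04 -1.25162633e-02  9.99921231e-01  9.06495853e-04] [-0.48492442 -0.20177451  1.09169526]
```

View pics/m3.png

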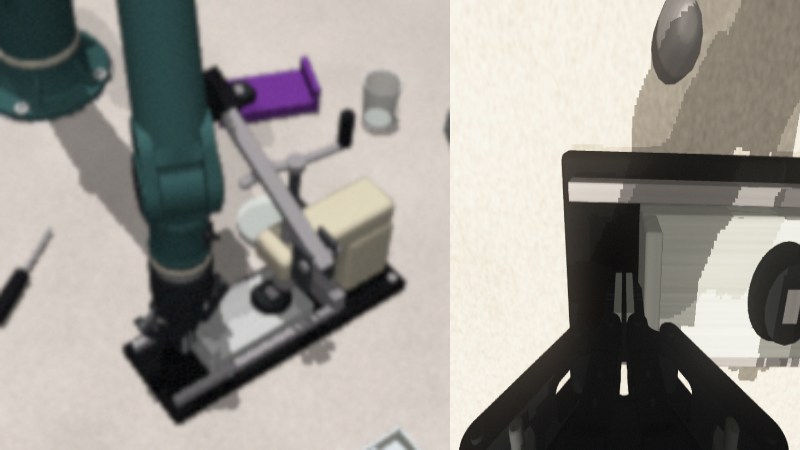

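The holder has moved with the fingers and the force is low. I'll push the rest of the way slowly.

Request:
carry_out(rows=[{"x": 0, "y": 0.5, "z": 0, "turn": 0}, {"x": 0, "y": 0.5, "z": 0, "turn": 0}, {"x": 0, "y": 0.4, "z": 0, "turn": 0}, {"x": 0, "y": 0.2, "z": 0, "turn": 0}, {"x": 0, "y": 0, "z": 0, "turn": 0}, {"x": 0, "y": 0, "z": 0, "turn": 0}])

```text
time: 8.15
tcp_pos: [0.5964, -0.0941, 0.0462]
ee_rot: [-0.0, -0.012, 1.0, 0.001]
ft_force: [-1.0, -0.0, -1.0]
gripper_width: -0.0002
```

Request:
carry_out(rows=[{"x": 0, "y": 0.3, "z": 0, "turn": 0}, {"x": 0, "y": 0.3, "z": 0, "turn": 0}, {"x": 0, "y": 0, "z": 0, "turn": 0}, {"x": 0, "y": 0, "z": 0, "turn": 0}])

```text
time: 8.55
tcp_pos: [0.5962, -0.0901, 0.0463]
ee_rot: [-0.0, -0.011, 1.0, -0.001]
ft_force: [-0.2, -4.5, -0.7]
gripper_width: 0.0
```

Request:
carry_out(rows=[{"x": 0, "y": 0.3, "z": 0, "turn": 0}, {"x": 0, "y": 0.3, "z": 0, "turn": 0}, {"x": 0, "y": 0, "z": 0, "turn": 0}, {"x": 0, "y": 0, "z": 0, "turn": 0}])

```text
time: 8.95
tcp_pos: [0.5953, -0.0897, 0.0466]
ee_rot: [-0.0, -0.01, 1.0, -0.003]
ft_force: [-2.4, -13.6, -0.4]
gripper_width: 0.0004
```

The force rises to 13.6 N with no travel at TCP y −0.090, which matches the predicted home position. I'll back off, rise and check.

Request:
carry_out(rows=[{"x": 0, "y": -1.5, "z": 0, "turn": 0}, {"x": 0, "y": -1.5, "z": 0, "turn": 0}, {"x": 0, "y": -1, "z": -4, "turn": 0}, {"x": 0, "y": 0, "z": -5, "turn": 0}, {"x": 0, "y": 0, "z": -5, "turn": 0}, {"x": 0, "y": 0, "z": -5, "turn": 0}, {"x": 0, "y": 0, "z": -5, "turn": 0}, {"x": 0, "y": 0, "z": -5, "turn": 0}, {"x": 0, "y": 0, "z": -5, "turn": 0}, {"x": 0, "y": 0, "z": -3, "turn": 0}, {"x": 0, "y": 0, "z": 0, "turn": 0}, {"x": 0, "y": 0, "z": 0, "turn": 0}])

```text
time: 10.15
tcp_pos: [0.5973, -0.1224, 0.4169]
ee_rot: [0.001, -0.012, 1.0, 0.001]
ft_force: [-0.2, 0.5, -1.0]
gripper_width: -0.0
```

```bash
python3 - <<'E'
from h import *
s=ctrl.read_state(); print(s['time'],s['tcp_pos'],s['ee_rot'],s['ft_force'])
import cv2
p=grab('wrist','w4');q=np.load('q.npy')
for X in [(0,-.12,.07),(-.04,-.12,.07),(0,-.0,.057),(-.048,-.2,.034)]: print(X,proj(p,T(q,X)))
p=grab('top','t4'); 
for X in [(0,-.12,.07),(-.04,-.12,.07),(.04,-.12,.07)]: print(X,proj(p,T(q,X)))
a=cv2.imread('pics/t4.png')[130:290,200:410]; b=cv2.imread('pics/w4.png'); cv2.imwrite('pics/m4.png',np.hstack([cv2.resize(a,(400,300)),cv2.resize(b,(400,300))]))
E
```

```text
10.15 [ 0.59734567 -0.12235912  0.41692945] [ 7.13452547e-04 -1.24849336e-02  9.99921647e-01  5.62630887e-04] [-0.18414165  0.47273194 -0.99511245]
(0, -0.12, 0.07) [[350.87354181 187.90324171]]
(-0.04, -0.12, 0.07) [[352.07655233 158.71834176]]
(0, -0.0, 0.057) [[433.31272036 187.45044356]]
(-0.048, -0.2, 0.034) [[295.05304648 150.28634703]]
(0, -0.12, 0.07) [[341.5792164  197.06373001]]
(-0.04, -0.12, 0.07) [[342.01926198 211.76220806]]
(0.04, -0.12, 0.07) [[341.14374247 182.48443698]]
```

View pics/m4.png

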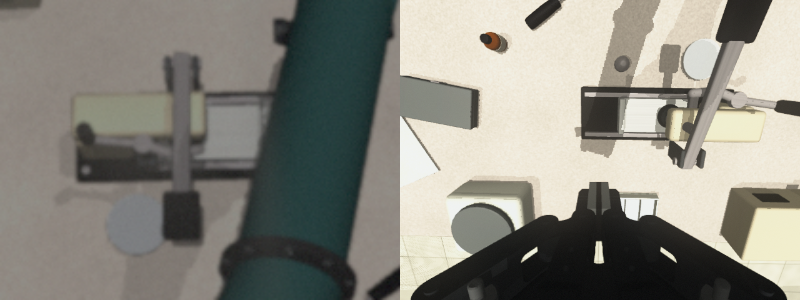

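View pics/w4.png

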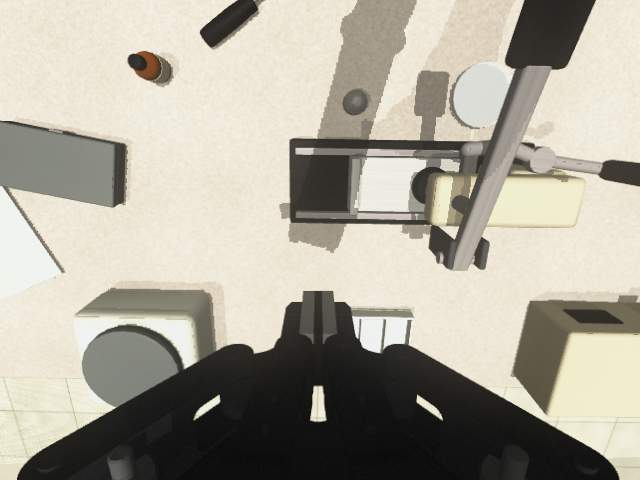

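In the wrist view the lip's rear edge is at x≈351, against a predicted 350.9 for home, and the catch is still closed. Next I'll move to the near side of the knob.

Request:
carry_out(rows=[{"x": 1.1, "y": 3.6, "z": 0, "turn": 0}, {"x": 1.1, "y": 3.6, "z": 0, "turn": 0}, {"x": 1.1, "y": 3.6, "z": 0, "turn": 0}, {"x": 1.1, "y": 3.6, "z": 0, "turn": 0}, {"x": 1.2, "y": 3.6, "z": 0, "turn": 0}, {"x": 1.2, "y": 3.6, "z": 0, "turn": 0}, {"x": 1.1, "y": 3.6, "z": 0, "turn": 0}, {"x": 1.1, "y": 3.6, "z": 0, "turn": 0}, {"x": 0, "y": 0, "z": 3, "turn": 0}, {"x": 0, "y": 0, "z": 3, "turn": 0}, {"x": 0, "y": 0, "z": 0, "turn": 0}, {"x": 0, "y": 0, "z": 0, "turn": 0}])

```text
time: 11.45
tcp_pos: [0.4997, 0.1624, 0.3553]
ee_rot: [-0.002, -0.012, 1.0, -0.001]
ft_force: [0.7, 0.3, 0.1]
gripper_width: 0.0002
```

```bash
python3 - <<'E'
from h import *
s=ctrl.read_state(); print(s['time'],s['tcp_pos'],s['ee_rot'],s['ft_force'])
import cv2
p=grab('wrist','w5');q=np.load('q.npy')
for th in [0,.1,.15,.2]: print(th,proj(p,T(q,(-.055+.07*np.sin(th),.05+.07*np.cos(th),.265))))
p=grab('scene','s5'); 
a=cv2.imread('pics/s5.png')[120:320,220:480]; b=cv2.imread('pics/w5.png'); cv2.imwrite('pics/m5.png',np.hstack([cv2.resize(a,(390,300)),cv2.resize(b,(400,300))]))
E
```

```text
11.45 [0.49974999 0.16239834 0.35525129] [-1.54291467e-03 -1.17769081e-02  9.99929225e-01 -6.85363522e-04] [0.68175549 0.32596876 0.09286133]
0 [[318.74997631 298.79827961]]
0.1 [[318.16965633 307.27610618]]
0.15 [[317.53262182 311.43262506]]
0.2 [[316.66998563 315.52167708]]
```

View pics/m5.png

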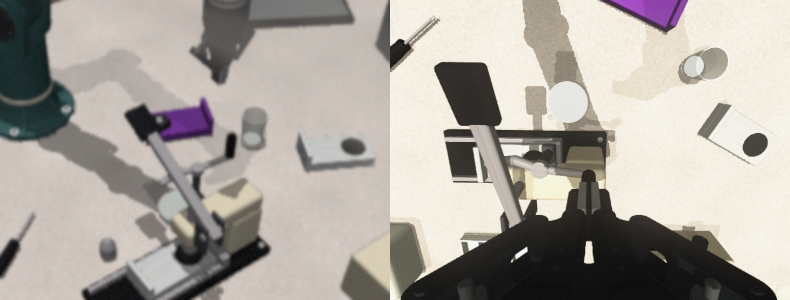

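View pics/w5.png

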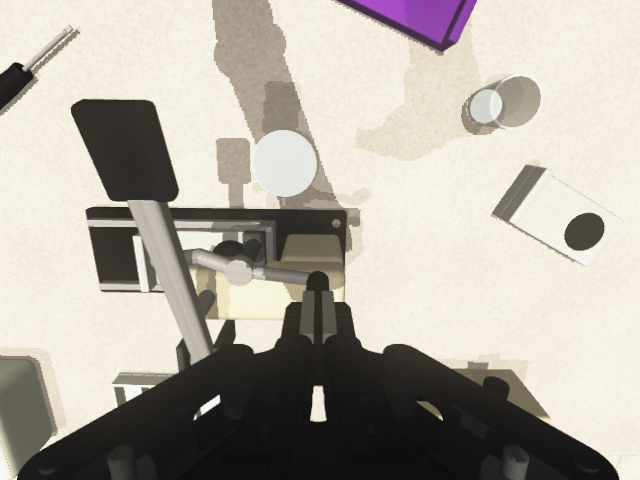

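```bash
python3 - <<'E'
from h import *
p=pickle.load(open('w5.pkl','rb'));q=np.load('q.npy')
print('tcp',proj(p,[.49975,.1624,.355]))
for th in [0,.1,.2]:
  for z in (.21,.265): print(th,z,proj(p,T(q,(-.055+.07*np.sin(th),.05+.07*np.cos(th),z))),proj(p,T(q,(-.055+.07*np.sin(th)-.01,.05+.07*np.cos(th),z))))
print('post',proj(p,T(q,(-.055,.05,.215))))
E
```

```text
tcp [[317.89672333 310.00051   ]]
0 0.21 [[318.64453606 270.01152359]] [[318.77566494 259.44879495]]
0 0.265 [[318.74997631 298.79827961]] [[318.90944244 286.40939526]]
0.1 0.21 [[318.16239814 277.26567038]] [[318.28784745 266.84837077]]
0.1 0.265 [[318.16965633 307.27610618]] [[318.32083709 295.09373302]]
0.2 0.21 [[316.9128047  284.34156841]] [[317.02507716 274.06543365]]
0.2 0.265 [[316.66998563 315.52167708]] [[316.80204801 303.53893504]]
post [[238.40463153 271.37656554]]
```

The knob's base edge shows near (317,272), which gives a catch angle of about 0.17. The fingers are on its near side with about 30 mm of clearance, so I'll descend and push.

Request:
carry_out(rows=[{"x": 0, "y": 0, "z": 3, "turn": 0}, {"x": 0, "y": 0, "z": 3, "turn": 0}, {"x": 0, "y": 0, "z": 3, "turn": 0}, {"x": 0, "y": 0, "z": 3, "turn": 0}, {"x": 0, "y": 0, "z": 0, "turn": 0}, {"x": 0, "y": 0, "z": 0, "turn": 0}, {"x": -1, "y": 0.2, "z": 0, "turn": 0}, {"x": -1, "y": 0.2, "z": 0, "turn": 0}, {"x": -1, "y": 0, "z": 0, "turn": 0}, {"x": -0.8, "y": 0, "z": 0, "turn": 0}, {"x": -0.8, "y": 0, "z": 0, "turn": 0}, {"x": -0.8, "y": -0.1, "z": 0, "turn": 0}, {"x": 0, "y": 0, "z": 0, "turn": 0}])

```text
time: 12.85
tcp_pos: [0.5557, 0.1665, 0.2361]
ee_rot: [0.001, -0.011, 1.0, -0.0]
ft_force: [-0.1, 0.6, -0.1]
gripper_width: 0.0002
```

```bash
python3 - <<'E'
from h import *
s=ctrl.read_state(); q=np.load('q.npy'); d=s['tcp_pos'][:2]-q[:2]; print(s['time'],s['tcp_pos'],d,s['ft_force'])
import cv2
p=grab('wrist','w6')
p=grab('scene','s6'); 
a=cv2.imread('pics/s6.png')[120:320,260:460]; b=cv2.imread('pics/w6.png'); cv2.imwrite('pics/m6.png',np.hstack([cv2.resize(a,(400,400)),cv2.resize(b,(400,400))]))
E
```

```text
12.85 [0.5557376  0.16652847 0.23607603] [-0.04103049  0.12199161] [-0.05061691  0.57125209 -0.14283177]
```

View pics/m6.png

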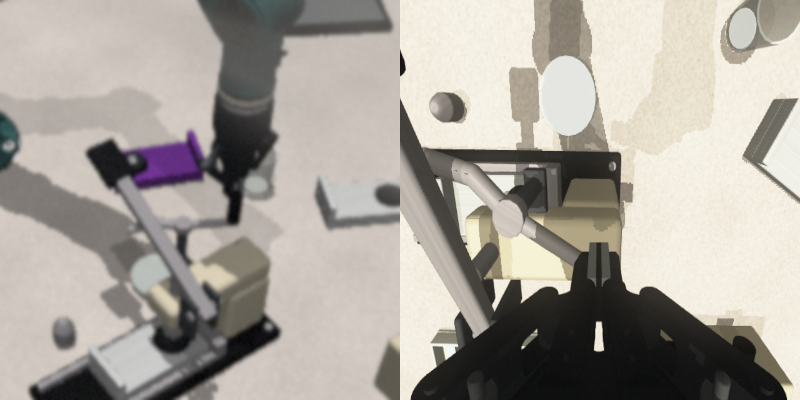

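The tail has swung with the fingers. I'll continue along the arc.

Request:
carry_out(rows=[{"x": -0.7, "y": -0.2, "z": 0, "turn": 0}, {"x": -0.7, "y": -0.2, "z": 0, "turn": 0}, {"x": -0.7, "y": -0.3, "z": 0, "turn": 0}, {"x": -0.6, "y": -0.4, "z": 0, "turn": 0}, {"x": -0.6, "y": -0.4, "z": 0, "turn": 0}, {"x": -0.6, "y": -0.5, "z": 0, "turn": 0}, {"x": -0.4, "y": -0.5, "z": 0, "turn": 0}, {"x": -0.3, "y": -0.5, "z": 0, "turn": 0}, {"x": 0, "y": 0, "z": 0, "turn": 0}])

```text
time: 13.85
tcp_pos: [0.6029, 0.1373, 0.2367]
ee_rot: [0.002, -0.011, 1.0, 0.0]
ft_force: [0.2, -0.1, 0.3]
gripper_width: 0.0002
```

```bash
cat > look.py <<'E'
from h import *
import sys
n=sys.argv[1]
s=ctrl.read_state(); q=np.load('q.npy'); d=s['tcp_pos'][:2]-q[:2]; print(s['time'],s['tcp_pos'],d,s['ft_force'])
p=grab('wrist','w'+n)
for th in [1.1,1.15,1.25,1.35]: print(th,[proj(p,T(q,(-.055+.07*np.sin(th)*f,.05+.07*np.cos(th)*f,.215)))[0].round() for f in (0,.5,.8)])
p=grab('scene','s'+n)
a=cv2.imread(f'pics/s{n}.png')[120:320,260:460]; b=cv2.imread(f'pics/w{n}.png'); cv2.imwrite(f'pics/m{n}.png',np.hstack([cv2.resize(a,(320,480)) if 0 else cv2.resize(a,(400,400)),cv2.resize(b,(400,400))]))
E
python3 look.py 7
```

```text
13.85 [0.60291329 0.13732111 0.23672117] [0.0061452  0.09278425] [ 0.16239379 -0.09999454  0.31857724]
1.1 [array([226., 165.]), array([263., 231.]), array([284., 267.])]
1.15 [array([226., 165.]), array([260., 232.]), array([279., 269.])]
1.25 [array([226., 165.]), array([253., 235.]), array([268., 272.])]
1.35 [array([226., 165.]), array([247., 236.]), array([258., 275.])]
```

View pics/m7.png

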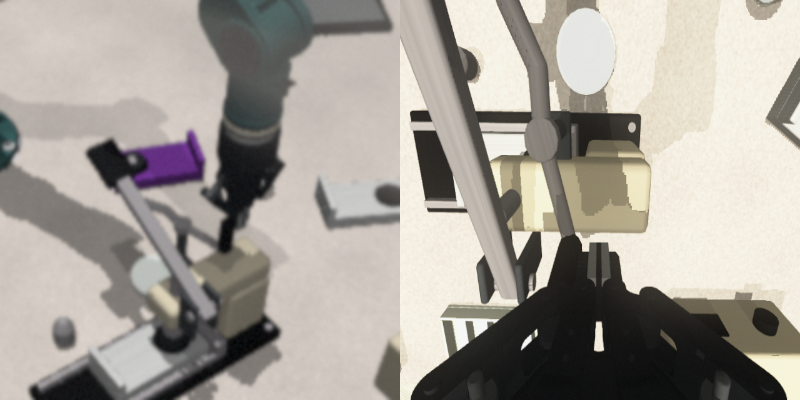

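The tail end is at about (274,282) in the wrist picture, so the angle is about 1.2. I'll push on to the stop.

Request:
carry_out(rows=[{"x": -0.2, "y": -0.4, "z": 0, "turn": 0}, {"x": 0, "y": -0.4, "z": 0, "turn": 0}, {"x": 0, "y": -0.3, "z": 0, "turn": 0}, {"x": 0, "y": 0, "z": 0, "turn": 0}, {"x": 0, "y": 0, "z": 0, "turn": 0}])

```text
time: 14.45
tcp_pos: [0.6039, 0.1326, 0.2368]
ee_rot: [0.001, -0.014, 1.0, 0.003]
ft_force: [0.0, 7.8, 0.1]
gripper_width: -0.0007
```

```bash
python3 look.py 8
```

```text
14.45 [0.60394624 0.13255168 0.23680293] [0.00717815 0.08801481] [0.02868491 7.80611061 0.08485266]
1.1 [array([237., 163.]), array([273., 229.]), array([293., 265.])]
1.15 [array([237., 163.]), array([270., 230.]), array([288., 267.])]
1.25 [array([237., 163.]), array([263., 233.]), array([278., 271.])]
1.35 [array([237., 163.]), array([256., 234.]), array([267., 273.])]
```

View pics/w8.png

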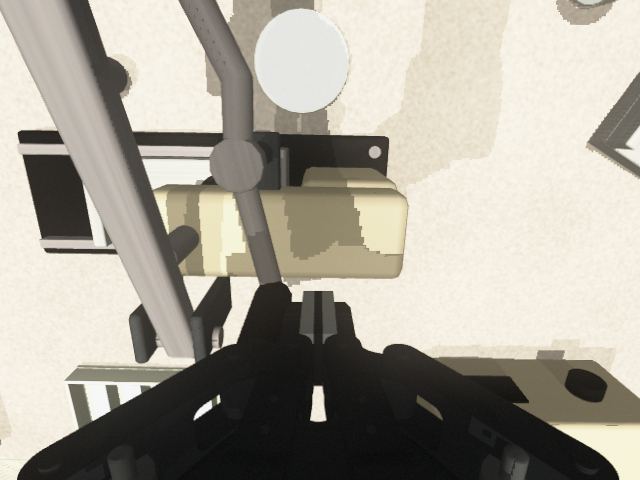

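At the stop: the tail passes through (256,234), as predicted for 1.35 rad, with 7.8 N of contact. Now I'll retreat and go over the paddle.

Request:
carry_out(rows=[{"x": 0, "y": 1.5, "z": 0, "turn": 0}, {"x": 0, "y": 1.5, "z": 0, "turn": 0}, {"x": 0, "y": 0, "z": -4, "turn": 0}, {"x": 0, "y": 0, "z": -5, "turn": 0}, {"x": 0, "y": 0, "z": -5, "turn": 0}, {"x": 0, "y": 0, "z": -3, "turn": 0}, {"x": 2.8, "y": -1.7, "z": 0, "turn": 0}, {"x": 2.8, "y": -1.7, "z": 0, "turn": 0}, {"x": 2.8, "y": -1.7, "z": 0, "turn": 0}, {"x": 2.8, "y": -1.7, "z": 0, "turn": 0}, {"x": 2.8, "y": -1.7, "z": 0, "turn": 0}, {"x": 2.8, "y": -1.7, "z": 0, "turn": 0}, {"x": 0, "y": -1.7, "z": 0, "turn": 0}, {"x": 0, "y": 0, "z": 0, "turn": 0}, {"x": 0, "y": 0, "z": 0, "turn": 0}])

```text
time: 16.05
tcp_pos: [0.4379, 0.0346, 0.4066]
ee_rot: [0.0, -0.012, 1.0, 0.0]
ft_force: [-0.9, 0.8, -0.4]
gripper_width: -0.0003
```

```bash
python3 look.py 9; python3 -c "
from h import *
q=np.load('q.npy');p=pickle.load(open('w9.pkl','rb'));print(proj(p,T(q,np.array([(-.158,0,.281),(-.165,0,.284)]))),ctrl.read_state()['joints'])"
```

```text
16.05 [0.43785636 0.03461759 0.40656509] [-0.15891173 -0.00991927] [-0.87490211  0.83398795 -0.36604284]
1.1 [array([371., 308.]), array([384., 333.]), array([391., 348.])]
1.15 [array([371., 308.]), array([382., 334.]), array([389., 349.])]
1.25 [array([371., 308.]), array([379., 335.]), array([384., 350.])]
1.35 [array([371., 308.]), array([376., 336.]), array([379., 352.])]
[[327.8101006  232.99052331]
 [328.0894246  225.53278791]] [-0.41476591  0.02426316  0.23802966  1.99970825 -0.00633558  1.11809737
  1.42187509]
```

View pics/m9.png

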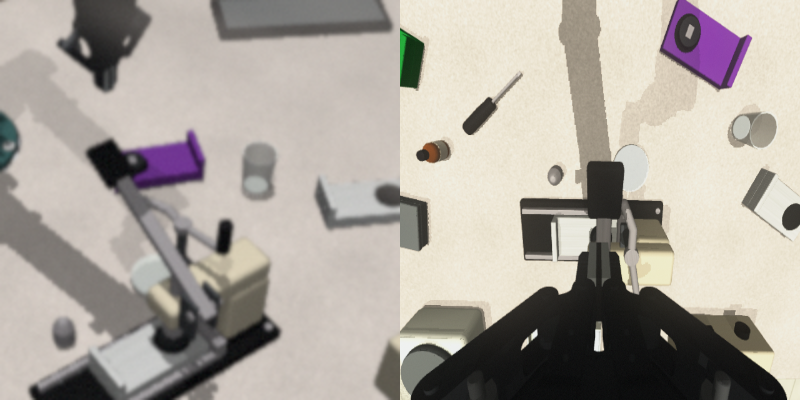

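View pics/w9.png

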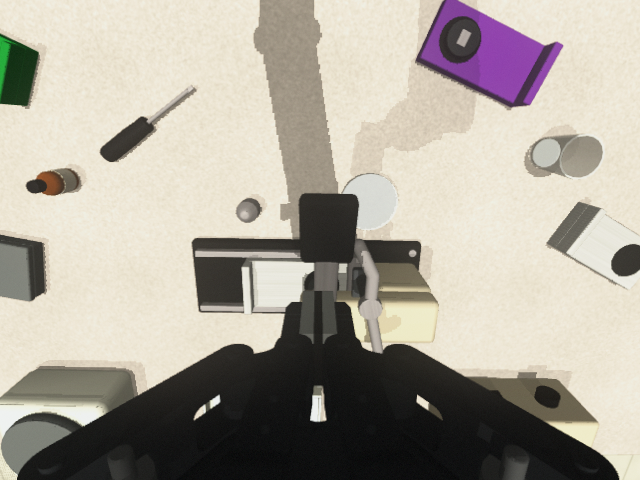

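The paddle is centred near (329,228), as predicted, and the catch is clear. I'll correct by +8 mm in y, descend, then push down.

Request:
carry_out(rows=[{"x": 0.5, "y": 0.8, "z": 0, "turn": 0}, {"x": 0, "y": 0, "z": 4, "turn": 0}, {"x": 0, "y": 0, "z": 4, "turn": 0}, {"x": 0, "y": 0, "z": 3, "turn": 0}, {"x": 0, "y": 0, "z": 1.5, "turn": 0}, {"x": 0, "y": 0, "z": 1.5, "turn": 0}, {"x": 0, "y": 0, "z": 1.5, "turn": 0}, {"x": 0, "y": 0, "z": 1.5, "turn": 0}, {"x": 0, "y": 0, "z": 0, "turn": 0}])

```text
time: 17.05
tcp_pos: [0.4314, 0.0434, 0.2351]
ee_rot: [-0.002, -0.013, 1.0, -0.0]
ft_force: [-1.0, 1.1, 2.5]
gripper_width: 0.0003
```

Request:
carry_out(rows=[{"x": 0, "y": 0, "z": 1, "turn": 0}, {"x": 0, "y": 0, "z": 1, "turn": 0}, {"x": 0, "y": 0, "z": 0.8, "turn": 0}, {"x": 0, "y": 0, "z": 0, "turn": 0}])

```text
time: 17.45
tcp_pos: [0.4305, 0.0431, 0.2079]
ee_rot: [-0.002, -0.012, 1.0, 0.0]
ft_force: [-2.5, 0.9, 3.1]
gripper_width: 0.0005
```

```bash
python3 look.py 10
```

```text
17.45 [0.43053698 0.04306247 0.20791945] [-0.16623111 -0.00147439] [-2.50065761  0.9291789   3.09677776]
1.1 [array([408., 503.]), array([431., 542.]), array([443., 564.])]
1.15 [array([408., 503.]), array([428., 543.]), array([439., 565.])]
1.25 [array([408., 503.]), array([422., 545.]), array([429., 568.])]
1.35 [array([408., 503.]), array([416., 546.]), array([420., 569.])]
```

View pics/m10.png

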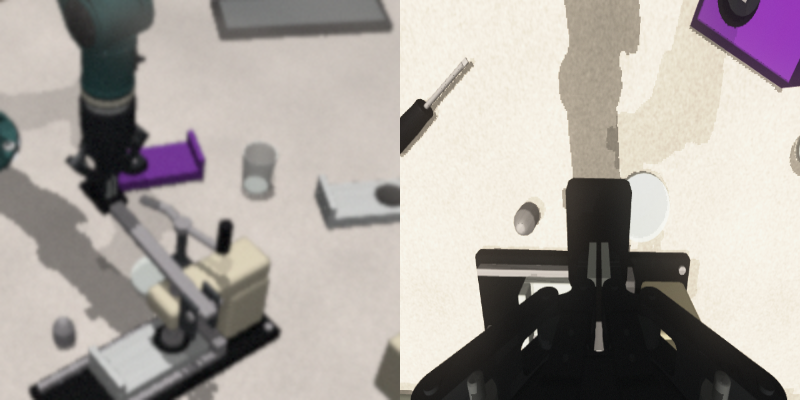

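The lever is going down under the fingers. I'll push on to the stop.

Request:
carry_out(rows=[{"x": 0, "y": 0, "z": 0.5, "turn": 0}, {"x": 0, "y": 0, "z": 0.5, "turn": 0}, {"x": 0, "y": 0, "z": 0.5, "turn": 0}, {"x": 0, "y": 0, "z": 0.5, "turn": 0}, {"x": 0, "y": 0, "z": 0, "turn": 0}, {"x": 0, "y": 0, "z": 0, "turn": 0}])

```text
time: 18.15
tcp_pos: [0.4311, 0.0427, 0.1896]
ee_rot: [-0.001, -0.012, 1.0, 0.001]
ft_force: [-7.7, 1.2, 17.6]
gripper_width: 0.0002
```

Request:
carry_out(rows=[{"x": 0, "y": 0, "z": 0.4, "turn": 0}, {"x": 0, "y": 0, "z": 0.4, "turn": 0}, {"x": 0, "y": 0, "z": 0, "turn": 0}, {"x": 0, "y": 0, "z": 0, "turn": 0}])

```text
time: 18.55
tcp_pos: [0.4311, 0.0428, 0.1868]
ee_rot: [-0.002, -0.012, 1.0, 0.002]
ft_force: [-21.8, -0.1, 74.3]
gripper_width: 0.0002
```

The force jumps to 74 N at z 0.187, so that is the firm stop. Now I'll release gently.

Request:
carry_out(rows=[{"x": 0, "y": 0, "z": -0.8, "turn": 0}, {"x": 0, "y": 0, "z": -1, "turn": 0}, {"x": 0, "y": 0, "z": -1.5, "turn": 0}, {"x": 0, "y": 0, "z": -1.5, "turn": 0}, {"x": 0, "y": 0, "z": -1.5, "turn": 0}, {"x": 0, "y": 0, "z": -1.5, "turn": 0}, {"x": 0, "y": 0, "z": -1.5, "turn": 0}, {"x": 0, "y": 0, "z": -1.5, "turn": 0}, {"x": 0, "y": 0, "z": -3, "turn": 0}, {"x": 0, "y": 0, "z": -4, "turn": 0}, {"x": 0, "y": 0, "z": -4, "turn": 0}, {"x": 0, "y": 0, "z": 0, "turn": 0}, {"x": 0, "y": 0, "z": 0, "turn": 0}])

```text
time: 19.85
tcp_pos: [0.4333, 0.0422, 0.3994]
ee_rot: [0.002, -0.012, 1.0, 0.0]
ft_force: [-0.3, 0.2, -0.2]
gripper_width: -0.0003
```

```bash
python3 look.py 11; python3 -c "
from h import *
grab('top','t11')
a=cv2.imread('pics/t11.png')[130:290,200:410]; cv2.imwrite('pics/t11c.png',cv2.resize(a,None,fx=3.7,fy=3.7,interpolation=cv2.INTER_CUBIC))
a=cv2.imread('pics/s11.png')[170:360,260:420]; cv2.imwrite('pics/s11c.png',cv2.resize(a,None,fx=3.1,fy=3.1,interpolation=cv2.INTER_CUBIC))
"
```

```text
19.85 [0.43331398 0.04224189 0.39936779] [-0.16345411 -0.00229497] [-0.28253799  0.22051387 -0.20829477]
1.1 [array([364., 314.]), array([377., 340.]), array([385., 355.])]
1.15 [array([364., 314.]), array([376., 341.]), array([383., 356.])]
1.25 [array([364., 314.]), array([373., 342.]), array([378., 357.])]
1.35 [array([364., 314.]), array([370., 342.]), array([373., 358.])]
```

View pics/s11c.png

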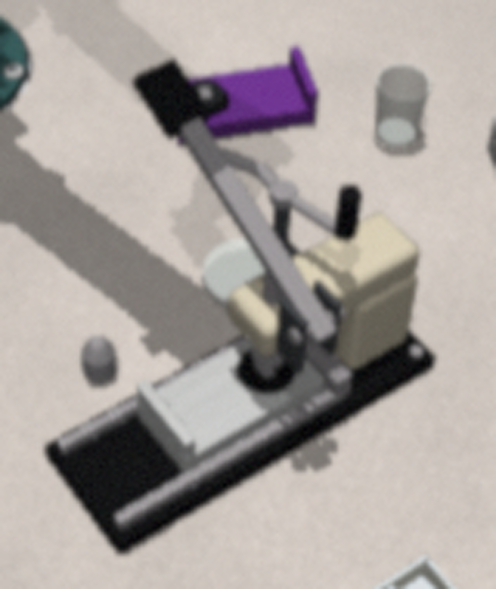

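View pics/w11.png

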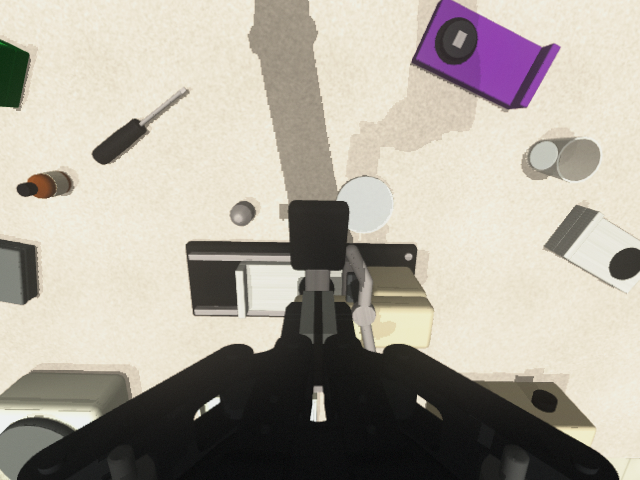

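View pics/t11c.png

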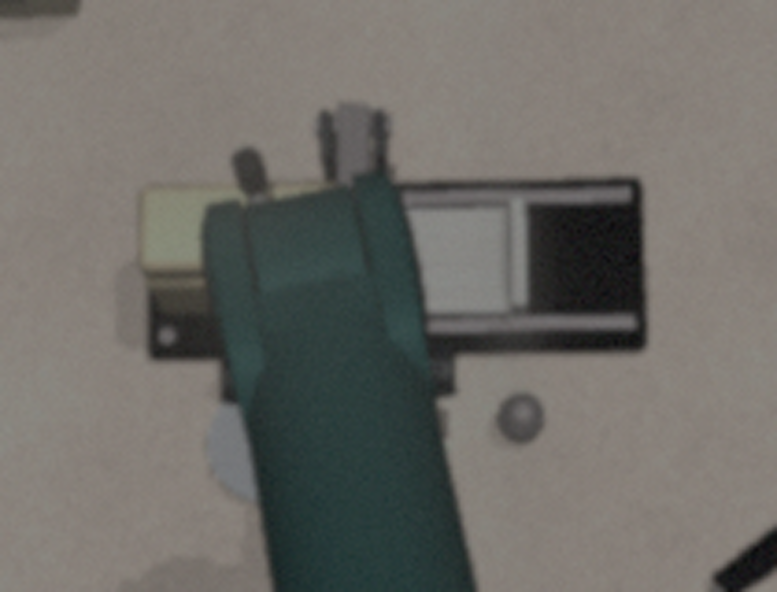

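The lever is back up (paddle at the same crop pixels as at the start), the holder is home and the catch is aside. Now I'll check the puck height numerically.

```bash
python3 - <<'E'
from h import *
q=np.load('q.npy')
s=pickle.load(open('s11.pkl','rb'));f=8
x0,y0=320,262
a=cv2.resize(s['img'][y0:y0+62,x0:x0+70][:,:,::-1],None,fx=f,fy=f,interpolation=cv2.INTER_CUBIC)
a=cv2.convertScaleAbs(a,alpha=1.6,beta=10)
b=a.copy()
th=np.linspace(0,2*np.pi,60)
for z,c in [(.045,(0,255,0)),(.057,(0,0,255))]:
    P=proj(s,T(q,np.c_[.022*np.cos(th),.022*np.sin(th),th*0+z]))
    P=((P-[x0,y0]+.5)*f-.5).astype(int); cv2.polylines(b,[P],True,c,1)
cv2.imwrite('pics/pk.png',np.hstack([a,b])[:,:].copy() if 0 else cv2.resize(np.hstack([a,b]),(800,354)))
E
```

```text
(no output)
```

View pics/pk.png

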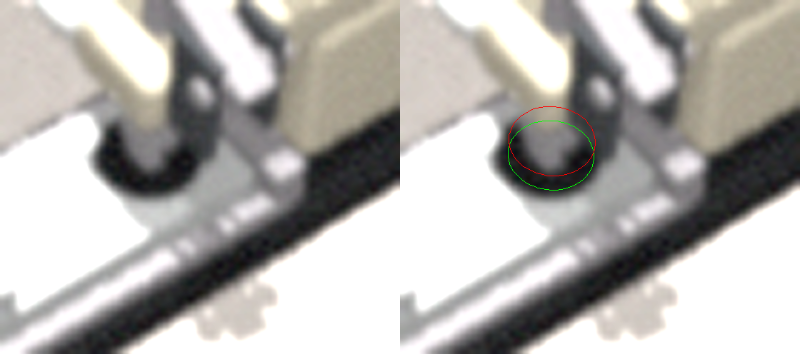

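```bash
python3 - <<'E'
from h import *
o=[]
for n in ['s9','s11']:
    s=pickle.load(open(n+'.pkl','rb'))
    o.append(cv2.convertScaleAbs(cv2.resize(s['img'][270:310,325:365][:,:,::-1],(400,400),interpolation=cv2.INTER_CUBIC),alpha=1.6,beta=10))
cv2.imwrite('pics/cmp.png',np.hstack(o))
E
```

```text
(no output)
```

View pics/cmp.png

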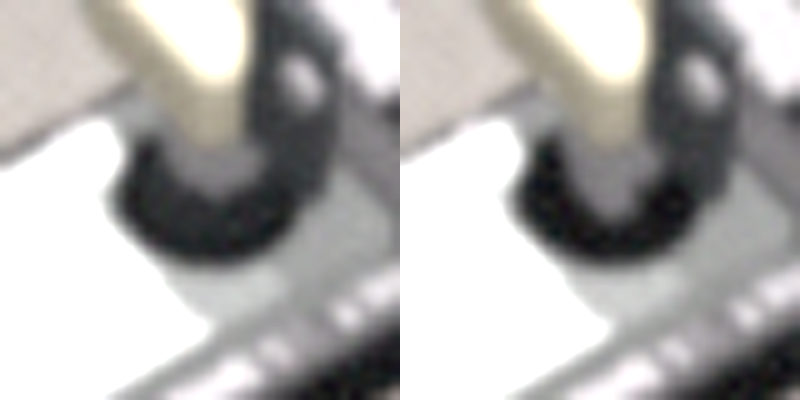

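The visible puck band is thinner and darker than before. The grey below the ram is either the sample or the ram foot, so I'll confirm the lever is fully up by comparing paddle pixels between s0, s9 and s11.

```bash
python3 - <<'E'
from h import *
q=np.load('q.npy')
I={n:cv2.cvtColor(pickle.load(open(n+'.pkl','rb'))['img'],cv2.COLOR_RGB2GRAY).astype(np.float32) for n in ['scene0','s9','s11']}
# paddle edge: match template of the paddle region
for n in ['s9','s11']:
    t=I['scene0'][186:222,300:330]; S=I[n][180:228,294:336]
    r=cv2.matchTemplate(S,t,cv2.TM_CCOEFF_NORMED); print(n,'paddle shift',np.array(cv2.minMaxLoc(r)[3])-6,r.max())
    print('phase',cv2.phaseCorrelate(I['scene0'][184:224,298:338].copy(),I[n][184:224,298:338].copy()))
s=pickle.load(open('s11.pkl','rb'))
for th in (0,.04,.08): 
    a=.4-th; P=(.06-.24*np.cos(a)-.0*np.sin(a),0,.18+.24*np.sin(a)+.008); print(th,proj(s,T(q,P)))
    print('ram foot front', proj(s,T(q,(0.0113,-.0113,.069-.06*th))), )
print('sample z45',proj(s,T(q,(0,0,.045))),'z57',proj(s,T(q,(0,0,.057))))
E
```

```text
s9 paddle shift [0 1] 0.90006244
phase ((-0.18859324393475418, -0.20901714050316755), 0.7987875324487687)
s11 paddle shift [0 1] 0.9021797
phase ((-0.09063981117091657, -0.239105313499266), 0.7983592826128006)
0 [[314.70492916 198.17433983]]
ram foot front [[345.6059587  288.12061741]]
0.04 [[313.97869284 199.82715624]]
ram foot front [[345.56717384 288.62099652]]
0.08 [[313.3348907  201.56771361]]
ram foot front [[345.52848714 289.12008482]]
sample z45 [[345.99470449 288.70008449]] z57 [[346.18866734 286.23307084]]
```

The paddle sits in the same place in s9 and s11, so the lever is fully up. The grey area is the sample: it has moved about 2 px lower, matching the 2.5 px expected for a flush puck. I'll hand the job in.

```bash
python3 -c "
from station import ctrl
print(ctrl.read_state()['ft_force']); print(ctrl.sign_off())"
```

```text
[0.07730633 0.5050166  0.1499556 ]
the job is handed in; nothing more can be done
None
```

The specimen is pressed and the job is handed in at about 20 s. The hand-in gives no verdict, so the results below are my own checks.

- **Holder:** I slid it home with the catch still closed. The fingers stopped at 13.6 N where I had predicted, and the lip's rear edge appeared at pixel 351 against 350.9 predicted.
- **Catch:** I swung it aside to its stop. The tail lined up with 1.35 rad at 7.8 N of contact, and it was still aside in the last pictures.
- **Lever:** I pushed the paddle down to its firm stop at z 0.187 m. The force on the fingers peaked at a 74 N reading, below the 120 N wrist limit. The lever then came back up by itself, and the paddle matched its position before the press to about 0.1 px.
- **Puck:** It looks flush. The sample appeared about 2 px lower than before, against 2.5 px expected, though the ram partly hid it, so this is the least direct check.
- **Surroundings:** In the last pictures nothing around the press appeared to have moved; I checked this by eye only. The arm was clear of everything, with the force reading near zero.

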